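# Shut and lock the instrument hatch

## Task

The hatch panel on top of the low white instrument has been left ajar: press it down shut with the fingertips. Then set a fingertip in the slot of each of its two round fasteners and turn it clockwise, seen from above, until it locks at its stop, a quarter turn from fully unlocked. Only push and press, do not lift the panel, and leave everything else on the bench and on the instrument where it stands.

Things in the scene. Friction and masses are not known exactly. Their poses are not given: they have to be found in the camera images.
- panel (a joint): Hatch panel on top of the white instrument: aluminium plate 215 x 310 x 8 mm carrying both fasteners, hinged along its far long edge. Opening angle, rad: 0 = shut flat against a hard stop, grows as the free edge rises. Starts ajar at 0.18 to 0.30; a stiff hinge holds it where it is left; about 3 to 5 N down on the free edge moves it. Not to be lifted.
- panel_press (a point): Point on the panel's upper face, midway between the fasteners, 30 mm in from the free edge, 185 mm from the hinge line; clear for 45 mm to either side. Panel axes: x from free edge to hinge, y along the free edge to the left, z up out of it. With the panel shut it is 98 mm above the work surface; the hinge line is at 90 mm.
- cam_left (a joint): The left (panel's +y side) cam fastener: its rotation CLOCKWISE seen from above, rad. 0 = unlocked, slot parallel to the panel's free edge; 1.571 = hard stop, locked, slot square to that edge. Starts at 0 to 0.3; steady friction 0.10 N m; stays where left, no spring. A fingertip in one end of the slot, some 30 mm from the centre, swept clockwise round the centre, turns it.
- cam_left_slot (a point): Centre of the left fastener's slot floor, on its turning axis. Fastener: round knob 100 mm across on the panel; two black half-moon lobes 14 mm high on a grey disc whose top is 5 mm above the panel's face; between them a straight slot 38 mm wide, 14 deep, 100 long, through the middle, open above and at both ends. Axes turn with it: y along slot, x across, z up. Centres 196 mm apart.
- cam_right (a joint): The right (panel's -y side) cam fastener: its rotation CLOCKWISE seen from above, rad. 0 = unlocked, slot parallel to the panel's free edge; 1.571 = hard stop, locked, slot square to that edge. Starts at 0 to 0.3; steady friction 0.10 N m; stays where left, no spring. A fingertip in one end of the slot, some 30 mm from the centre, swept clockwise round the centre, turns it.
- cam_right_slot (a point): Centre of the right fastener's slot floor, on its turning axis. Fastener: round knob 100 mm across on the panel; two black half-moon lobes 14 mm high on a grey disc whose top is 5 mm above the panel's face; between them a straight slot 38 mm wide, 14 deep, 100 long, through the middle, open above and at both ends. Axes turn with it: y along slot, x across, z up. Centres 196 mm apart.
- unit: The instrument: a low white box fixed to the bench, 260 (x) x 420 (y) x 90 mm high; origin at the centre of its underside, +x towards the hinge side, z up. The panel lies on its top, a strip of deck 90 mm wide is left free on the +y side.
- jar: Bystander: small amber jar, 38 mm across, 50 mm tall, standing on the instrument's free deck strip; origin under its centre.
- collar: Bystander: brass collar, 34 mm across, 22 mm tall, on the same deck strip; origin under its centre.
- rack: Bystander: wooden test-tube rack, 60 x 240 x 95 mm high, on the bench; origin under its centre.
- beaker: Bystander: glass beaker, 70 mm across, 90 mm tall; origin under its centre.
- carton: Bystander: cardboard carton, 50 x 200 x 45 mm high; origin under its centre.
- washbottle: Bystander: white bottle with cap, 64 mm across, 170 mm tall; origin under its centre.
- bulb: Bystander: red rubber pipette bulb standing on its flat end, 54 mm across, 70 mm tall; origin under its centre.

How it is judged:
By the outcome, as a careful person would: the job done as asked, in the order asked, and still so for the second after the job is handed in, with the robot touching nothing.
It also fails if it takes over 64 s, if anything falls off the work surface, if the arm or the gripper's body presses on something with over 40 N, if the wrist force passes 120 N, or if a joint passes its speed limit or range.

## Robot

A 7-joint arm with a two-finger parallel gripper is mounted at the origin on the work surface. World frame = base frame: x ahead of the robot, y to its left, z up, the work surface at z = 0. Lengths are in m, angles in rad, forces in N, time in s.
With the tool pointing down it reaches from about 0.4 to 0.85 m from the base axis. Payload 10.4 kg.
Tool frame: the origin (TCP) lies midway between the tips of the shut fingers; the grasp point (between the pads) lies 19 mm behind it; z points along the fingers, y is the line along which they close (so a half turn about z gives the same grasp; the last joint's range is limited). The gripper opens to 87 mm and grips with 3 to 60 N. Pads are 19 mm wide; open, the fingers measure 117 mm over their backs; the gripper's body (75 mm by 190 mm) begins 51 mm behind the grasp point.
Start: joints at [1.228, 0.332, -0.065, 1.46, 0.022, 1.35, -0.088], TCP at [0.197, -0.593, 0.223] pointing down, gripper open.
Joint ranges: [-2.6, 2.6], [-0.5, 2.12], [-1.47, 1.34], [0.16, 2.42], [-1.27, 4.41], [0.06, 2.06], [-2.6, 2.6]. Speed limits (rad/s): [2.22, 2.22, 2.79, 2.79, 3.14, 3.14, 3.14].

## Interface

Orientations are given as a unit quaternion [x, y, z, w].
In Python, from bench import r gives the robot as it stands.
- The arm moves only by the tool apply_moves, never from a script. Its argument "steps" is a list of rows, each a list of 7 numbers: the turn, a rotation vector about the tool's x, y, z in rad, then the shift along the tool's x, y, z in mm, then the opening, from -1 (shut) to 1 (fully open). In form: [[ax, ay, az, x, y, z, claw], ...]. A call has 1 to 20 rows; each row is the pose to reach, as a shift and turn from the pose commanded when the call began, along the tool's axes at that moment; what a row does not reach only later rows make up. A row lasts 1/12 s, in which the tool goes at most 41.7 mm and 7.16 degrees, less where a joint would pass 70% of its speed; a pose out of reach is approached as far as the arm can. A call with a gripper value outside its range is refused whole. The fingers move at their own pace and stop on an object; "force" is the grip in N (left out, the last holds). Time passes only in rows, so rows that repeat a pose let the fingers close. It gives the time, the measured TCP pose, the force, the opening and the grip force at its end, in the units of the state.
- r.read_state(): the state, without advancing time (a new reading comes with each control period).
- r.camera(name): name is "scene" or "top"; returns a dict with "pixels" (400x640x3 uint8, red, green, blue), "z_map" (400x640 float32, m along the optical axis (not along the pixel's ray), 0 where there is no reading), "fovy" (degrees; the focal length in pixels is half the picture's height over the tangent of half this angle, whatever the lens; pixels are square), "cx", "cy" (the principal point, pixels), "position" and "orientation" of the camera in the world. Camera axes: x right, y down, z forward; pixel columns grow to the right and rows downward; lengths in m; the calibration is good to about 2 mm. A picture is of the moment at which its call begins.
- r.close_job(): hands the job in; it is judged then, once.
The state is a dict: "time": time; "joint_positions": joint angles; "joint_vel": joint speeds; "joint_torque": joint torques, N m; "ee_pos": TCP position; "eef_rot": TCP orientation; "ft_force": force on the tool from outside, world axes, zero at the start; "torque": the same for the moment, N m; "width": finger opening in m; "grip_force": force on a finger pad.
Only numpy, scipy, OpenCV 4.12 (cv2) and the standard library are available. Lean on these libraries where they do the work, as an engineer would, in place of code of your own. Each camera call takes 0.05 s, during which the arm holds its last target. There are 200 camera calls.

## Working session

There is one attempt and no reset: what is moved stays moved. The work goes in short steps, Python scripts to look and compute and a tool call to move; the robot and the scene stay as the last step left them, time stands still between calls to the robot, and variables do not carry over. Pictures are saved under pics/ and viewed, at most 10 in all, crops included, and the job is handed in when it is done.

Besides the shell and the picture viewer there is one more tool, called after "Request:" in YAML: its name, and indented under it one key for each argument. apply_moves: Moves the arm, as the interface text tells. Its arguments: {"type":"object","properties":{"steps":{"type":"array","items":{"type":"array","items":{"type":"number"}}},"force":{"type":"number"}},"required":["steps"]}

```bash
mkdir -p pics; cat > h.py <<'E'
import numpy as np, cv2
from scipy.spatial.transform import Rotation as R
from bench import r
def cam(n):
    c=r.camera(n); c['f']=200/np.tan(np.radians(c['fovy'])/2); c['R']=R.from_quat(c['orientation']).as_matrix(); c['p']=np.array(c['position']); return c
def cloud(c):
    v,u=np.mgrid[0:400,0:640]; z=c['z_map']
    P=np.stack([(u-c['cx'])/c['f']*z,(v-c['cy'])/c['f']*z,z],-1)
    return P@c['R'].T+c['p']
def ray(c,u,v,h):
    d=c['R']@np.array([(u-c['cx'])/c['f'],(v-c['cy'])/c['f'],1]); return c['p']+d*(h-c['p'][2])/d[2]
def save(c,n): cv2.imwrite('pics/'+n,c['pixels'][:,:,::-1])
E
python3 - <<'E'
from h import *
for n in('top','scene'):
    c=cam(n); save(c,n+'0.png'); np.savez(n+'0.npz',**c); print(n,c['p'],c['R'].round(3).tolist(),c['f'])
s=r.read_state(); print(s)
E
```

```text
top [0.36787006 0.01841054 1.44213561] [[-0.031, -0.994, 0.109], [-0.999, 0.029, -0.019], [0.015, -0.11, -0.994]] 430.511193185134
scene [ 1.24205827 -0.12511986  0.944293  ] [[0.2, 0.745, -0.637], [0.98, -0.145, 0.138], [0.011, -0.651, -0.759]] 405.89175144546203
{'time': 0.1, 'joint_positions': array([ 1.22841504,  0.33280466, -0.06470431,  1.46085624,  0.02159601,
        1.34990038, -0.08851074]), 'joint_vel': array([-0.00184613,  0.00017096, -0.00096414,  0.00094696,  0.00152578,
       -0.00037901, -0.0004207 ]), 'joint_torque': array([ 8.98135113e-04, -6.24546504e+01,  2.43934774e-02, -3.90718603e+01,
       -6.14159019e-02,  3.65299650e-02,  5.85322255e-05]), 'ee_pos': array([ 0.19636548, -0.59298532,  0.22183654]), 'eef_rot': array([ 9.87243573e-01,  1.59215960e-01, -1.27155758e-04, -6.23856993e-04]), 'ft_force': array([ 0.60877078, -0.70707539, -0.17121021]), 'torque': array([ 0.01129216, -0.02127632, -0.00055002]), 'grip_force': 0.0, 'width': 0.08678697874803451}
```

View pics/top0.png

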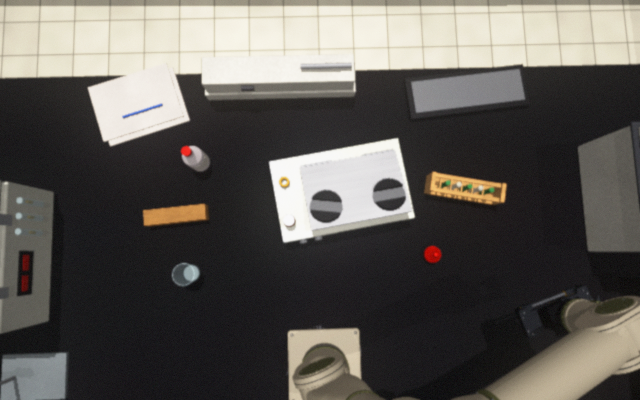

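View pics/scene0.png

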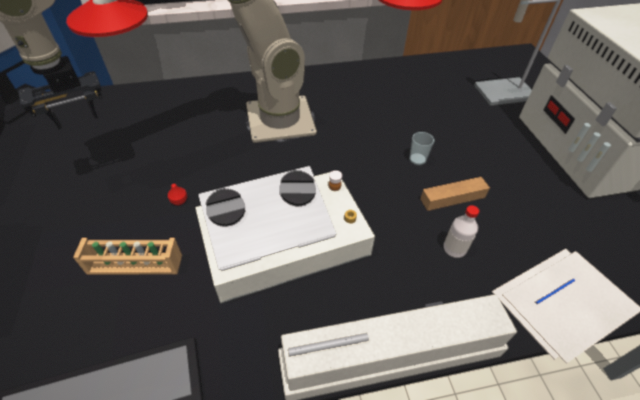

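The top view shows the instrument, with corners near (270,158), (400,140), (413,215) and (283,242). The knobs are at (326,206) on the left and (390,194) on the right, and the jar (290,221) and collar (285,183) stand on the left strip. The free edge faces the robot.

```bash
cat > m.py <<'E'
from h import *
def measure(c,boxes=((326,206),(390,194))):
    P=cloud(c); px=c['pixels'].astype(int); out=[]
    for u0,v0 in boxes:
        sl=(slice(v0-30,v0+31),slice(u0-29,u0+30))
        m=((px[sl].max(-1)<60)&(P[sl][...,2]>.085)).astype(np.uint8)
        n,l,st,ce=cv2.connectedComponentsWithStats(m)
        big=[i for i in np.argsort(-st[1:,4])[:2]+1]
        L=[P[sl][l==i].mean(0) for i in big]
        d=L[1]-L[0]; hull=np.vstack([P[sl][l==i] for i in big])
        (x,y),rad=cv2.minEnclosingCircle(hull[:,:2].astype(np.float32))
        print('areas',st[big,4],'lobes',[q.round(4).tolist() for q in L],'mid',((L[0]+L[1])/2).round(4),'circ',round(x,4),round(y,4),round(rad,4),'slotdir deg',np.degrees(np.arctan2(d[0],-d[1])).round(1))
        out.append((np.array([x,y]),d))
    return P,px,out
E
python3 - <<'E'
from m import *
c=dict(np.load('top0.npz')); P,px,o=measure(c)
# panel plane: grey points
m=np.zeros((400,640),bool); m[150:230,300:412]=1
Z=P[...,2]; g=px.mean(-1)
print(P[165:235:6,358].round(3).tolist()); print(px[165:235:6,358].tolist())
hsv=cv2.cvtColor(c['pixels'],cv2.COLOR_RGB2HSV)
# instrument outline
w=((Z>.08)&(Z<.2)).astype(np.uint8); w[:120]=0;w[260:]=0;w[:,:255]=0;w[:,420:]=0
k=max(cv2.findContours(w,0,2)[0],key=cv2.contourArea); b=cv2.boxPoints(cv2.minAreaRect(k)); print(b)
white=w.astype(bool)&(Z<.097)&(Z>.085)
pts=P[white][:,:2].astype(np.float32); print(cv2.minAreaRect(pts))
A=m&(Z>.1)&(g>100); q=P[A]; s=np.linalg.lstsq(np.c_[q[:,:2],np.ones(len(q))],q[:,2],rcond=None)[0]; print('plane',s,np.degrees(np.arctan2(s[1],s[0])),np.hypot(s[0],s[1]))
for n,(u,v) in dict(jar=(290,221),collar=(285,183)).items(): print(n,P[v,u])
E
```

```text
areas [87 61] lobes [[0.4647, -0.0155, 0.1822], [0.5251, -0.019, 0.1504]] mid [ 0.4949 -0.0172  0.1663] circ 0.4524 -0.0046 0.0877 slotdir deg 86.7
areas [190 168] lobes [[0.4986, -0.2111, 0.1734], [0.5587, -0.205, 0.1574]] mid [ 0.5286 -0.208   0.1654] circ 0.4657 -0.1123 0.1633 slotdir deg 95.8
[[0.63, -0.124, 0.113], [0.611, -0.123, 0.113], [0.591, -0.122, 0.116], [0.571, -0.121, 0.124], [0.552, -0.12, 0.123], [0.532, -0.118, 0.136], [0.513, -0.117, 0.139], [0.494, -0.116, 0.144], [0.475, -0.114, 0.153], [0.457, -0.114, 0.151], [0.443, -0.119, 0.087], [0.428, -0.128, -0.003]]
[[228, 227, 228], [230, 228, 229], [228, 226, 227], [225, 222, 225], [230, 228, 228], [227, 226, 227], [229, 227, 228], [228, 228, 229], [229, 229, 229], [231, 230, 230], [187, 185, 174], [37, 37, 39]]
[[268.38394 161.11198]
 [399.23996 137.31999]
 [413.86398 217.752  ]
 [283.00797 241.54399]]
((0.559805691242218, -0.0696280300617218), (0.2610371708869934, 0.42072197794914246), 8.980794906616211)
plane [-0.65721872  0.05247162  0.50576255] 175.43525048258542 0.659310033693407
jar [0.45836252 0.09157787 0.13828834]
collar [0.58262446 0.10730269 0.09150668]
```

Request:
apply_moves:
  steps:
    - [0,0,-0.1,0,0,-40,-1]
    - [0,0,-1.5,428,-361,-40,-1]
    - [0,0,-1.5,428,-361,-40,-1]
    - [0,0,-1.5,428,-361,-40,-1]
    - [0,0,-1.5,428,-361,-40,-1]
    - [0,0,-1.5,428,-361,-40,-1]
    - [0,0,-1.5,428,-361,-40,-1]
    - [0,0,-1.5,428,-361,-40,-1]
    - [0,0,-1.5,428,-361,-40,-1]
    - [0,0,-1.5,428,-361,-40,-1]
    - [0,0,-1.5,428,-361,-40,-1]
    - [0,0,-1.5,428,-361,-40,-1]
    - [0,0,-1.5,428,-361,-40,-1]
    - [0,0,-1.5,428,-361,-40,-1]
    - [0,0,-1.5,428,-361,-40,-1]
    - [0,0,-1.5,428,-361,-40,-1]
    - [0,0,-1.5,428,-361,-40,-1]
    - [0,0,-1.5,428,-361,-40,-1]

```text
time: 1.6
ee_pos: [0.4888, -0.1171, 0.2622]
eef_rot: [0.614, 0.789, -0.0, -0.0]
ft_force: [0.1, -0.5, 0.3]
width: 0.0001
grip_force: 0.0
```

```bash
python3 - <<'E'
from h import *
s=r.read_state(); print(s['time'],s['joint_positions'].round(3),s['ee_pos'].round(4),R.from_quat(s['eef_rot']).as_matrix().round(3).tolist(),s['ft_force'])
E
```

```text
1.6 [ 0.737  0.083 -0.621  1.688  0.05   1.387  0.356] [ 0.4888 -0.1171  0.2622] [[-0.245, 0.969, -0.001], [0.969, 0.245, -0.0], [-0.0, -0.001, -1.0]] [ 0.07753459 -0.51307936  0.25670716]
```

Request:
apply_moves:
  steps:
    - [0,0,-1.48,0,0,80,-1]
    - [0,0,-1.48,0,0,80,-1]
    - [0,0,-1.48,0,0,80,-1]
    - [0,0,-1.48,0,0,80,-1]
    - [0,0,-1.48,0,0,80,-1]
    - [0,0,-1.48,0,0,80,-1]
    - [0,0,-1.48,0,0,80,-1]
    - [0,0,-1.48,0,0,80,-1]
    - [0,0,-1.48,0,0,80,-1]
    - [0,0,-1.48,0,0,80,-1]
    - [0,0,-1.48,0,0,80,-1]
    - [0,0,-1.48,0,0,80,-1]
    - [0,0,-1.48,0,0,80,-1]

```text
time: 2.68
ee_pos: [0.4886, -0.1178, 0.1824]
eef_rot: [-0.08, 0.997, -0.0, -0.0]
ft_force: [-0.4, 0.2, -0.2]
width: 0.0007
grip_force: 0.0
```

```bash
python3 - <<'E'
from h import *
s=r.read_state(); print(s['time'],s['joint_positions'].round(3),s['ee_pos'].round(4),R.from_quat(s['eef_rot']).as_matrix().round(3).tolist(),s['ft_force'])
c=cam('scene'); cv2.imwrite('pics/s1.png',cv2.resize(c['pixels'][130:310,160:400,::-1],None,fx=3,fy=3))
E
```

```text
2.6833 [ 0.83   0.154 -0.737  1.801  0.111  1.228  1.793] [ 0.4886 -0.1178  0.1824] [[-0.987, -0.16, -0.0], [-0.16, 0.987, -0.001], [0.001, -0.001, -1.0]] [-0.35191413  0.18250214 -0.24636174]
```

View pics/s1.png

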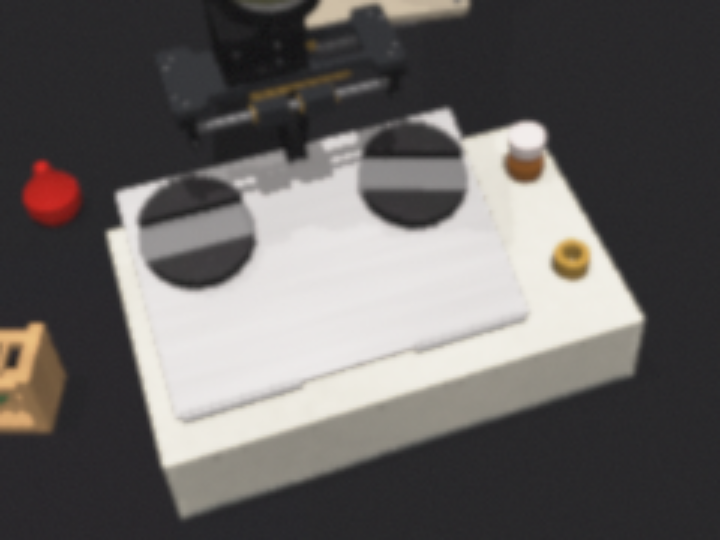

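The shut fingertips are at crop (297,155), over the panel midway between the knobs and near the free edge. Next I press down.

Request:
apply_moves:
  steps:
    - [0,0,0,0,0,10,-1]
    - [0,0,0,0,0,20,-1]
    - [0,0,0,0,0,27,-1]
    - [0,0,0,0,0,33,-1]
    - [0,0,0,0,0,39,-1]
    - [0,0,0,0,0,45,-1]
    - [0,0,0,0,0,51,-1]
    - [0,0,0,0,0,57,-1]
    - [0,0,0,0,0,63,-1]
    - [0,0,0,0,0,68,-1]
    - [0,0,0,0,0,72,-1]
    - [0,0,0,0,0,75,-1]
    - [0,0,0,0,0,78,-1]
    - [0,0,0,0,0,78,-1]

```text
time: 3.9
ee_pos: [0.4893, -0.116, 0.104]
eef_rot: [-0.079, 0.997, 0.0, 0.0]
ft_force: [-0.4, 0.2, -0.1]
width: 0.0001
grip_force: 0.0
```

Request:
apply_moves:
  steps:
    - [0,0,0,0,0,2,-1]
    - [0,0,0,0,0,4,-1]
    - [0,0,0,0,0,6,-1]
    - [0,0,0,0,0,7,-1]
    - [0,0,0,0,0,8,-1]
    - [0,0,0,0,0,8,-1]
    - [0,0,0,0,0,8,-1]

```text
time: 4.48
ee_pos: [0.4894, -0.116, 0.0982]
eef_rot: [-0.079, 0.997, -0.001, -0.0]
ft_force: [-12.2, 1.6, 24.5]
width: 0.0002
grip_force: 12.6
```

Request:
apply_moves:
  steps:
    - [0,0,0,0,0,-20,-1]
    - [0,0,0,0,0,-50,-1]
    - [0,0,0,70,0,-90,0]
    - [0,0,0,110,0,-100,0]
    - [0,0,0,110,0,-100,0]
    - [0,0,0,110,0,-100,0]
    - [0,0,0,110,0,-100,0]
    - [0,0,0,110,0,-100,0]

```text
time: 5.15
ee_pos: [0.3812, -0.1335, 0.1966]
eef_rot: [-0.079, 0.997, -0.001, 0.0]
ft_force: [0.8, -0.1, -0.2]
width: 0.0326
grip_force: 0.0
```

```bash
python3 - <<'E'
from h import *
im=[]
for n in('top','scene'):
    c=cam(n); np.savez(n+'1.npz',**c)
    im.append(cv2.resize(c['pixels'][120:260,250:430,::-1] if n=='top' else c['pixels'][150:290,180:360,::-1],None,fx=4,fy=4)[:, :])
cv2.imwrite('pics/t1.png',im[0]);cv2.imwrite('pics/s2.png',im[1])
s=r.read_state();print(s['ee_pos'],s['width'],s['ft_force'])
E
```

```text
[ 0.38135304 -0.13285968  0.19589402] 0.03940048662465969 [-0.44092841 -0.73144915 -0.05150034]
```

View pics/s2.png

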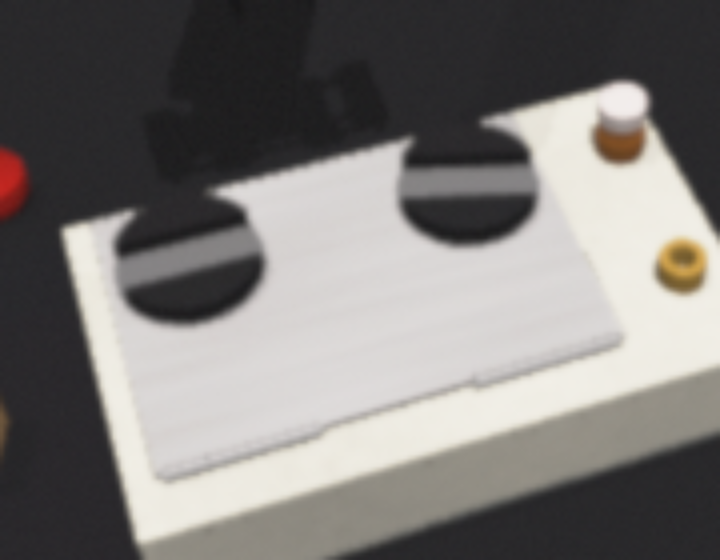

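View pics/t1.png

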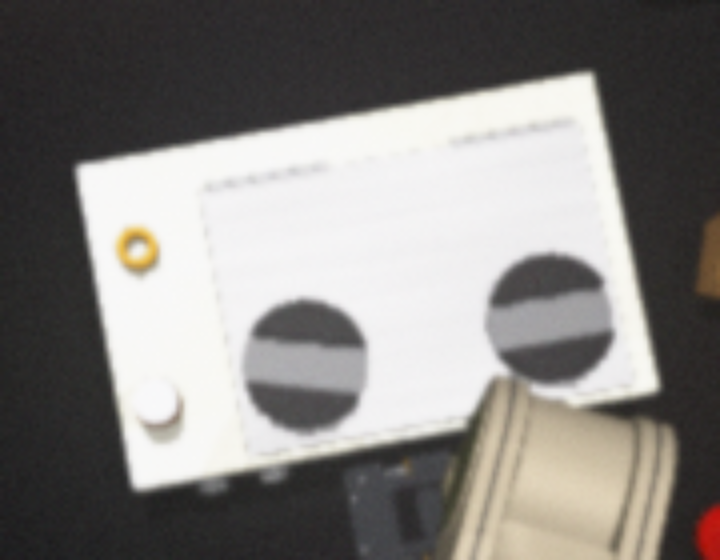

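The top view shows the panel lying flat. The knobs are at crop (305,366) and (549,318), and the slots are grey bands: the left one slightly clockwise, the right one nearly parallel to the free edge. Now I measure exact centres and slot angles.

```bash
cat > k.py <<'E'
from h import *
def knobs(c,cs):
    g=c['pixels'].astype(int).max(-1)
    for u0,v0 in cs:
        m=np.zeros((400,640),np.uint8); s=(slice(v0-19,v0+20),slice(u0-19,u0+20)); m[s]=g[s]<110
        n,l,st,ce=cv2.connectedComponentsWithStats(m,connectivity=4)
        big=[i for i in np.argsort(-st[1:,4])[:2]+1]
        W=[np.array([ray(c,u,v,.117)[:2] for v,u in np.argwhere(l==i)],np.float32) for i in big]
        (x,y),rad=cv2.minEnclosingCircle(np.vstack(W)); d=W[1].mean(0)-W[0].mean(0)
        a=np.degrees(np.arctan2(d[1],d[0])); a=(a+90)%180-90
        print(st[big,4],'ctr',round(x,4),round(y,4),'r',round(rad,4),'lobe mid',(W[0].mean(0)+W[1].mean(0))/2,'lobe axis deg from +x (9=unlocked)',a.round(1))
E
python3 - <<'E'
from k import *
knobs(dict(np.load('top1.npz')),[(326,211),(387,200)])
E
```

```text
[197 196] ctr 0.4877 -0.0191 r 0.0483 lobe mid [ 0.48755294 -0.01872408] lobe axis deg from +x (9=unlocked) -7.9
[218 208] ctr 0.5174 -0.2113 r 0.05 lobe mid [ 0.5180366  -0.21093395] lobe axis deg from +x (9=unlocked) 7.5
```

Request:
apply_moves:
  steps:
    - [0,0,0.1,-40,32,10,0]
    - [0,0,0.2,-80,64,20,0]
    - [0,0,0.297,-123,96,30,0]
    - [0,0,0.297,-123,96,30,0]
    - [0,0,0.297,-123,96,30,0]
    - [0,0,0.297,-123,96,45,0]
    - [0,0,0.297,-123,96,60,0]
    - [0,0,0.297,-123,96,70,0]
    - [0,0,0.297,-123,96,76,0]
    - [0,0,0.297,-123,96,82,0]
    - [0,0,0.297,-123,96,87,0]
    - [0,0,0.297,-123,96,87,0]

```text
time: 6.25
ee_pos: [0.4868, -0.0193, 0.1089]
eef_rot: [0.069, 0.998, 0.0, -0.0]
ft_force: [-0.1, 1.0, 0.3]
width: 0.0433
grip_force: 0.0
```

```bash
python3 - <<'E'
from h import *
s=r.read_state(); print(s['time'],s['joint_positions'].round(3),s['ee_pos'].round(4),s['eef_rot'].round(3),s['width'],s['ft_force'],s['torque'])
c=cam('scene'); cv2.imwrite('pics/s3.png',cv2.resize(c['pixels'][120:260,220:400,::-1],None,fx=4,fy=4))
E
```

```text
6.25 [ 0.753  0.234 -0.882  1.917  0.204  1.084  1.22 ] [ 0.4868 -0.0193  0.1089] [ 0.069  0.998  0.    -0.   ] 0.04331250782090759 [-0.07276662  1.00244327  0.34931589] [ 0.10893175 -0.12636079 -0.01743906]
```

View pics/s3.png

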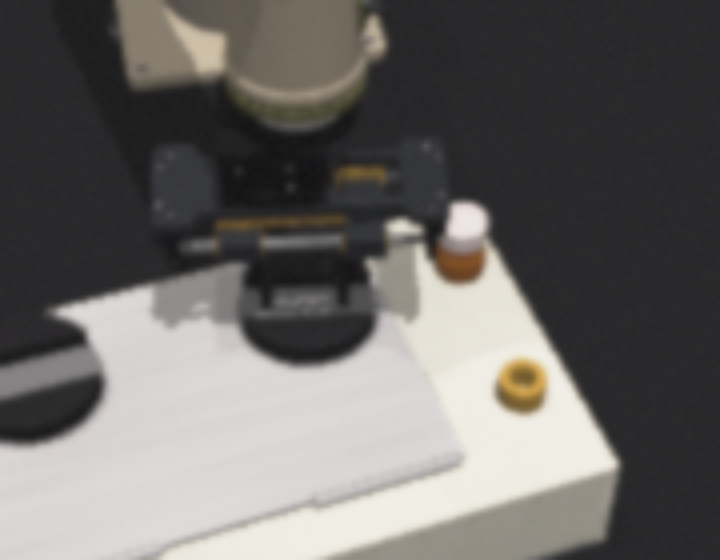

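Both fingertips sit in the left slot, at crop (265,290) and (345,290), and the body is clear of the jar. Next I turn it clockwise.

Request:
apply_moves:
  steps:
    - [0,0,0.12,0,0,0,0]
    - [0,0,0.24,0,0,0,0]
    - [0,0,0.36,0,0,0,0]
    - [0,0,0.48,0,0,0,0]
    - [0,0,0.6,0,0,0,0]
    - [0,0,0.72,0,0,0,0]
    - [0,0,0.84,0,0,0,0]
    - [0,0,0.96,0,0,0,0]
    - [0,0,1.08,0,0,0,0]
    - [0,0,1.2,0,0,0,0]
    - [0,0,1.3,0,0,0,0]
    - [0,0,1.38,0,0,0,0]
    - [0,0,1.43,0,0,0,0]
    - [0,0,1.43,0,0,0,0]

```text
time: 7.47
ee_pos: [0.4875, -0.0195, 0.1103]
eef_rot: [0.707, 0.707, 0.0, 0.001]
ft_force: [0.7, -0.1, -0.7]
width: 0.0434
grip_force: 0.6
```

```bash
python3 - <<'E'
from h import *
s=r.read_state(); print(s['joint_positions'].round(3),s['ft_force'].round(1),s['torque'].round(3))
E
```

```text
[ 0.595  0.195 -0.701  1.922  0.143  1.073 -0.166] [ 0.7 -0.1 -0.7] [-0.161 -0.271  0.028]
```

Approach the stop in small increments.

Request:
apply_moves:
  steps:
    - [0,0,0.03,0,0,0,0]
    - [0,0,0.06,0,0,0,0]
    - [0,0,0.09,0,0,0,0]
    - [0,0,0.12,0,0,0,0]
    - [0,0,0.15,0,0,0,0]
    - [0,0,0.17,0,0,0,0]
    - [0,0,0.17,0,0,0,0]

```text
time: 8.05
ee_pos: [0.4875, -0.019, 0.1102]
eef_rot: [0.763, 0.646, 0.0, 0.001]
ft_force: [0.2, 0.6, 2.4]
width: 0.0435
grip_force: 13.1
```

```bash
python3 - <<'E'
from h import *
s=r.read_state(); print(s['joint_positions'].round(3),s['ft_force'].round(1),s['torque'].round(3),R.from_quat(s['eef_rot']).as_matrix()[:,1],s['width'])
E
```

```text
[ 0.578  0.192 -0.684  1.923  0.138  1.073 -0.329] [0.2 0.6 2.4] [ 0.03  -0.102  1.058] [ 0.98625776 -0.16520881  0.00129364] 0.0434689221951908
```

Request:
apply_moves:
  steps:
    - [0,0,-0.1,0,0,0,0]
    - [0,0,-0.18,0,0,0,0]
    - [0,0,-0.18,0,0,-20,0]
    - [0,0,-0.18,0,0,-45,0]
    - [0,0,-0.25,0,0,-65,0]
    - [0,0,-1.869,-184,61,-65,0]
    - [0,0,-1.869,-184,61,-65,0]
    - [0,0,-1.869,-184,61,-65,0]
    - [0,0,-1.869,-184,61,-65,0]
    - [0,0,-1.869,-184,61,-65,0]
    - [0,0,-1.869,-184,61,-65,0]
    - [0,0,-1.869,-184,61,-65,0]
    - [0,0,-1.869,-184,61,-65,0]
    - [0,0,-1.869,-184,61,-65,0]
    - [0,0,-1.869,-184,61,-65,0]
    - [0,0,-1.869,-184,61,-65,0]
    - [0,0,-1.869,-184,61,-65,0]
    - [0,0,-1.869,-184,61,-65,0]
    - [0,0,-1.869,-184,61,-65,0]
    - [0,0,-1.869,-184,61,-65,0]

```text
time: 9.72
ee_pos: [0.5163, -0.2111, 0.1746]
eef_rot: [-0.064, 0.998, 0.0, 0.0]
ft_force: [-0.1, -0.1, -0.1]
width: 0.0432
grip_force: 0.0
```

```bash
python3 - <<'E'
from h import *
s=r.read_state(); print(s['joint_positions'].round(3),s['ee_pos'].round(4),R.from_quat(s['eef_rot']).as_matrix()[:,1].round(3),s['ft_force'].round(1),s['width'])
c=cam('scene'); cv2.imwrite('pics/s4.png',cv2.resize(c['pixels'][140:280,180:360,::-1],None,fx=4,fy=4))
E
```

```text
[ 0.956  0.308 -0.768  1.674  0.223  1.25   1.838] [ 0.5163 -0.2111  0.1746] [-0.128  0.992  0.   ] [-0.1 -0.1 -0.1] 0.0431853911842762
```

View pics/s4.png

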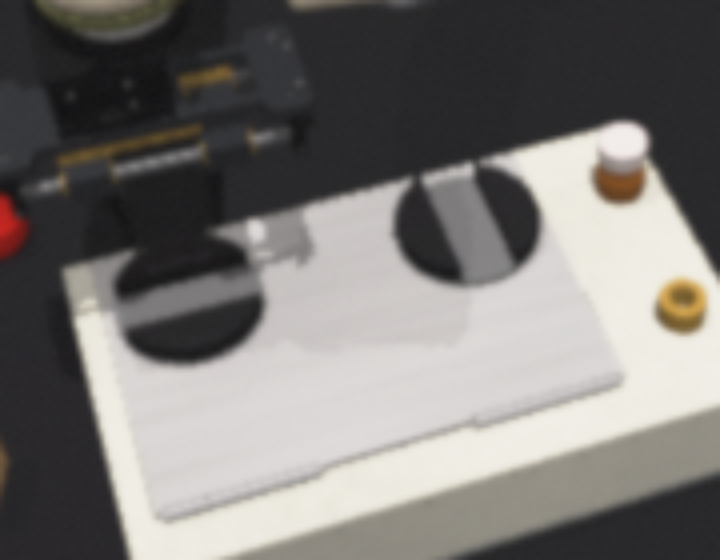

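The left slot, running from crop (440,185) to (490,275), is now square to the free edge. The gripper stands above the right slot, so I lower it in.

Request:
apply_moves:
  steps:
    - [0,0,0,0,0,20,0]
    - [0,0,0,0,0,40,0]
    - [0,0,0,0,0,50,0]
    - [0,0,0,0,0,56,0]
    - [0,0,0,0,0,61,0]
    - [0,0,0,0,0,65,0]
    - [0,0,0,0,0,65,0]

```text
time: 10.35
ee_pos: [0.5164, -0.2108, 0.1094]
eef_rot: [-0.065, 0.998, 0.0, -0.0]
ft_force: [1.1, 0.8, -1.0]
width: 0.0438
grip_force: 0.0
```

Request:
apply_moves:
  steps:
    - [0,0,0.12,0,0,0,0]
    - [0,0,0.24,0,0,0,0]
    - [0,0,0.36,0,0,0,0]
    - [0,0,0.48,0,0,0,0]
    - [0,0,0.6,0,0,0,0]
    - [0,0,0.72,0,0,0,0]
    - [0,0,0.84,0,0,0,0]
    - [0,0,0.96,0,0,0,0]
    - [0,0,1.08,0,0,0,0]
    - [0,0,1.2,0,0,0,0]
    - [0,0,1.32,0,0,0,0]
    - [0,0,1.44,0,0,0,0]
    - [0,0,1.54,0,0,0,0]
    - [0,0,1.62,0,0,0,0]
    - [0,0,1.68,0,0,0,0]
    - [0,0,1.72,0,0,0,0]
    - [0,0,1.76,0,0,0,0]
    - [0,0,1.79,0,0,0,0]
    - [0,0,1.82,0,0,0,0]
    - [0,0,1.82,0,0,0,0]

```text
time: 12.02
ee_pos: [0.5186, -0.2122, 0.1113]
eef_rot: [0.749, 0.663, 0.001, 0.003]
ft_force: [5.1, -4.5, -1.4]
width: 0.0435
grip_force: 2.8
```

```bash
python3 - <<'E'
from h import *
s=r.read_state(); print(s['joint_positions'].round(3),s['ft_force'].round(1),s['torque'].round(3),R.from_quat(s['eef_rot']).as_matrix()[:,1],s['width'])
E
```

```text
[ 0.701  0.314 -0.463  1.754  0.156  1.103  0.066] [ 5.1 -4.5 -1.4] [-1.045 -1.261  0.042] [ 0.99259673 -0.12132466  0.00566164] 0.04348862405932788
```

Request:
apply_moves:
  steps:
    - [0,0,0.02,0,0,0,0]
    - [0,0,0.04,0,0,0,0]
    - [0,0,0.06,0,0,0,0]
    - [0,0,0.08,0,0,0,0]
    - [0,0,0.08,0,0,0,0]
    - [0,0,0.08,0,0,0,0]

```text
time: 12.52
ee_pos: [0.5186, -0.2123, 0.1113]
eef_rot: [0.773, 0.634, 0.001, 0.003]
ft_force: [5.9, -6.9, -1.1]
width: 0.0441
grip_force: 25.1
```

```bash
python3 - <<'E'
from h import *
s=r.read_state(); print(s['joint_positions'].round(3),s['ft_force'].round(1),s['torque'].round(3),R.from_quat(s['eef_rot']).as_matrix()[:,1],s['width'])
E
```

```text
[ 0.691  0.313 -0.452  1.755  0.154  1.102 -0.007] [ 5.9 -6.9 -1.1] [-1.403 -1.41   1.786] [ 0.98066731 -0.19559799  0.00574954] 0.044066352804183424
```

Request:
apply_moves:
  steps:
    - [0,0,-0.1,0,0,0,0]
    - [0,0,-0.2,0,0,0,0]
    - [0,0,-0.2,0,0,0,0]
    - [0,0,-0.2,0,0,-15,0]
    - [0,0,-0.2,0,0,-40,0]
    - [0,0,-0.2,0,0,-70,0]
    - [0,0,-0.2,0,-30,-100,0]
    - [0,0,-0.2,-20,-70,-110,0]
    - [0,0,-0.2,-50,-100,-110,0]
    - [0,0,-0.2,-80,-120,-110,0]
    - [0,0,-0.2,-80,-120,-110,0]
    - [0,0,-0.2,-80,-120,-110,0]

```text
time: 13.52
ee_pos: [0.3816, -0.2672, 0.2204]
eef_rot: [0.709, 0.705, -0.0, 0.001]
ft_force: [-0.1, 0.9, 0.4]
width: 0.0438
grip_force: 0.0
```

```bash
python3 - <<'E'
from k import *
c=cam('top'); knobs(c,[(326,211),(387,200)])
P=cloud(c); print('panel z',np.median(P[165:225,352:360,2]).round(4),'jar',P[221,290],'collar',P[183,285])
s=cam('scene'); cv2.imwrite('pics/f.png',np.hstack([cv2.resize(c['pixels'][120:260,240:430,::-1],None,fx=2,fy=2),cv2.resize(s['pixels'][150:290,140:360,::-1],None,fx=1.8,fy=2)]))
E
```

```text
[186 179] ctr 0.4881 -0.0187 r 0.0477 lobe mid [ 0.4874326  -0.01879327] lobe axis deg from +x (9=unlocked) -81.0
[213 212] ctr 0.5185 -0.2106 r 0.0496 lobe mid [ 0.5183407  -0.21078491] lobe axis deg from +x (9=unlocked) -79.3
panel z 0.0982 jar [0.45815727 0.09141192 0.14124563] collar [0.58195483 0.10702551 0.09571811]
```

View pics/f.png

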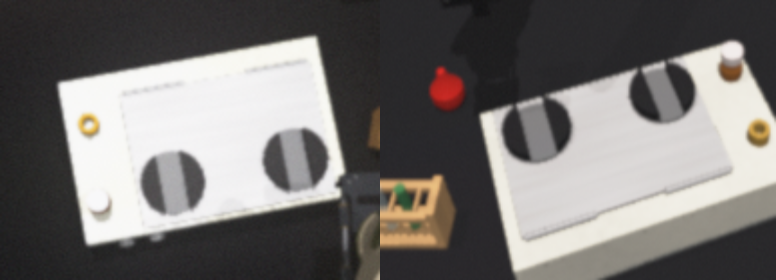

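The picture shows the panel flat (z 0.098), both slots square to the free edge, and the jar and collar where they started. Both fasteners resisted more than 1 N m at the stop, against 0.1 N m of friction, so both are locked.

```bash
python3 -c "
from bench import r; print(r.close_job())"
```

```text
the job is handed in; nothing more can be done
None
```

The panel is pressed shut, both fasteners are turned clockwise to their locked stops, and the job was handed in at about 14 s of the 64 s allowed, with the gripper clear of everything.

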